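Hang the dip basket on the drip stand

ROBOT

A 6-joint arm with a two-finger parallel gripper is mounted at the origin on the work surface. World frame = base frame: x ahead of the robot, y to its left, z up, the work surface at z = 0. Lengths are in m, angles in degrees, forces in N, time in s.
With the tool pointing down it reaches from about 0.3 to 0.75 m from the base axis. Payload 8.5 kg.
Tool frame: the origin (TCP) lies midway between the tips of the shut fingers; the grasp point (between the pads) lies 19 mm behind it; z points along the fingers, y is the line along which they close (so a half turn about z gives the same grasp; the last joint's range is limited). The gripper opens to 85 mm and grips with 20 to 120 N. Pads are 22 mm wide; open, the fingers measure 114 mm over their backs; the gripper's body (76 mm by 85 mm) begins 54 mm behind the grasp point. The pads swing forward as they close: fully open they stand 13 mm farther back than shut.
Start: joints at [-75.705, 21.807, 74.336, -0, 83.858, -12.336], TCP at [0.247, -0.492, 0.231] pointing down, gripper open.
Joint ranges: [-178.18, 178.18], [-50.72, 133.34], [12.68, 142.11], [-81.47, 261.47], [9.98, 163.14], [-165.26, 165.26]. Speed limits (degrees/s): [136.94, 136.94, 180, 180, 180, 180].

INTERFACE

Orientations are given as a 3x3 rotation matrix whose columns are the frame's x, y, z axes.
In Python, from rig import env gives the robot as it stands. The module is installed in compiled form; this text tells all that it offers.
- The arm moves only by the tool jog_arm, never from a script. Its argument "targets" is a list of rows, each a list of 6 numbers: the shift along the tool's x, y, z in cm, then the turn, a rotation vector about the tool's x, y, z in degrees. A call has 1 to 8 rows; each row is the pose to reach, as a shift and turn from the pose commanded when the call began, along the tool's axes at that moment; what a row does not reach only later rows make up. A row lasts 1/12 s, in which the tool goes at most 41.7 mm and 7.16 degrees, less where a joint would pass 70% of its speed; a pose out of reach is approached as far as the arm can. A call with a gripper value outside its range is refused whole. "hand" is the opening, from 0 (shut) to 1 (fully open), set as the call begins (left out, the last holds). The fingers move at their own pace and stop on an object; "newtons" is the grip in N (left out, the last holds). Time passes only in rows, so rows that repeat a pose let the fingers close. It gives the time, the measured TCP pose, the force, the opening and the grip force at its end, in the units of the state.
- env.observe(): the state, without advancing time (a new reading comes with each control period).
- env.get_image(name): name is "scene" or "top"; returns a dict with "frame" (400x640x3 uint8, red, green, blue), "depth" (400x640 float32, m along the optical axis (not along the pixel's ray), 0 where there is no reading), "fovy" (degrees; the focal length in pixels is half the picture's height over the tangent of half this angle, whatever the lens; pixels are square), "cx", "cy" (the principal point, pixels), "cam_to_world" (4x4, takes a point from camera to world coordinates). Camera axes: x right, y down, z forward; pixel columns grow to the right and rows downward; lengths in m; the calibration is good to about 2 mm. A picture is of the moment at which its call begins.
- env.close_job(): hands the job in; it is judged then, once.
Trained networks look in the newest picture that a camera, given by its name, has taken for a name from the list of things; names that differ only in an ending like _2 or _b are one class to them, and where a whole thing is asked for, a point or a joint stands for the part that bears it (a point fixed in the world has none). Each returns a list of dicts, best first, with "score" (0 to 1); they miss things now and then, are a little off and sometimes report something else, mostly with a low value. They report only what shows in the picture. A call takes as long as a camera call.
- env.regions_of(camera, target): "pixels" (400x640 bool, what is visible of it) and "point" ([row, column] in pixels, amid what is visible of it).
The state is a dict: "time_s": time; "q": joint angles; "qvel": joint speeds; "joint_efforts": joint torques, N m; "position": TCP position; "tool_rot": TCP orientation; "ft_force": force on the tool from outside, world axes, zero at the start; "wrist_torque": the same for the moment, N m; "grip_width": finger opening in m; "gripper_force": force on a finger pad.
Only numpy, scipy, OpenCV 4.12 (cv2) and the standard library are available. Lean on these libraries where they do the work, as an engineer would, in place of code of your own. Each camera call takes 0.05 s, during which the arm holds its last target. There are 200 camera calls.

TASK

Pull open the drawer of the blue tool chest, lift out the wire dip basket with the yellow handle, and hang it by the middle of its handle on the red hook of the drip stand so that it hangs there freely and at rest. Leave the black tray of welding tips in the drawer (which may stay open) and do not knock over the drill or the cup.

Things in the scene. Friction and masses are not known exactly. Their poses are not given: they have to be found in the camera images.
- chest_drawer0 (a joint): The only drawer of the blue steel tool chest, in m: 0 shut, 0.166 fully open; it slides out along the chest's own -x (roughly toward the robot). The basket is clear of the chest's top for a straight lift once it reads about 0.13. It starts shut or up to 20 mm open.
- chest_drawer0_handle (a point): Middle of the drawer's steel bar handle; moves with the drawer, axes as the chest's. Bar 11 mm thick, 120 mm long along the chest's y, horizontal, 35 mm in front of the drawer's front (axis to face), 101 mm above the bench, 38 mm below the chest's top.
- chest: Blue tool chest fixed to the bench, 240 (x) x 320 (y) x 139 mm tall; origin: centre of its underside; its front looks to its own -x. Drawer inside: floor 22 mm, side walls' top 117 mm and front's top 127 mm above the bench, 278 mm wide; inner front face 56 mm behind the handle bar's axis. Basket and tips tray stand side by side at the front of the drawer, either one on the left.
- basket: Steel wire dip basket, loose, in the drawer, 180 g or so. Open box 64 (x) x 96 (y) x 36 mm tall with a rigid yellow arched handle in its x = 0 plane, 94 mm tall over all. Origin: centre of its underside, z up.
- basket_grip (a point): Middle of the basket's handle bar, on the bar's axis, 89.5 mm above the basket's underside; axes as the basket's. The bar is round, 9 mm thick, straight for 82 mm along the basket's y, level; 49 mm clear height between the bar and the basket's rim.
- stand: Drip stand fixed to the bench, left or right of the chest: grey plate 160 x 130 mm with 16 mm rim, upright steel post of 16 mm diameter and 276 mm tall, red hook arm pointing to the stand's own -x. Origin: foot of the post at bench height (the plate reaches from 130 mm in front to 30 mm behind).
- hook_seat (a point): Lowest place on top of the red hook arm, where the handle bar should rest; axes as the stand's. 254 mm above the bench, 58 mm in front of the post's axis. The arm is a round bar 8 mm thick, in the stand's xz plane; it rises a little toward the post and turns up at its free end.
- hook_tip (a point): Top of the hook's upturned free end, 30 mm further out (-x of the stand) than hook_seat and 20 mm higher (274 mm above the bench).
- tips_tray: Black tray with brass and copper welding tips, loose, 80 x 80 x 30 mm, 300 g, beside the basket in the drawer; stays there. Origin: centre of its underside.
- drill: Cordless drill, teal and black, standing on its battery (120 x 78 mm), 233 mm tall, on the side of the chest where the drip stand is not. Origin: centre of its underside; z up. Bystander.
- cup: Steel cup, 80 mm diameter, 85 mm tall. Origin: centre of its underside. Bystander.

How it is judged (in metres and radians):
On the way, in this order (a step that is already met when the one before it is completed fails the run):
1. the drawer is pulled open by at least 60 mm (value of joint chest_drawer0 above 0.06 m), for 0.1 s.
2. the basket is lifted out of the drawer (its underside above the drawer's front) (height (world z) of basket above 0.13 m), for 0.1 s.
At the end, for the whole second after the job is handed in: The basket hangs at rest (under 0.06 m/s, tilt under 0.4 rad) on the hook by its handle bar, between tip and post (-22 to +35 mm from hook_seat), the bar's middle within 30 mm sideways and -3 to +18 mm in height of hook_seat, its weight on the stand; the tips tray is still in the drawer (x of basket_grip in the frame of hook_seat between -0.022 and 0.035 m and y of basket_grip in the frame of hook_seat between -0.03 and 0.03 m and z of basket_grip in the frame of hook_seat between -0.003 and 0.018 m and contact force between basket and stand above 0.5 N and angle between basket's own z axis and vertical below 0.4 rad and linear speed of basket below 0.06 m/s and x of tips_tray in the frame of chest_drawer0_handle between 0.05 and 0.25 m and y of tips_tray in the frame of chest_drawer0_handle between -0.14 and 0.14 m and height (world z) of tips_tray below 0.035 m); the robot touches nothing.
It fails at once if the cordless drill is knocked over (tilted past 0.6 rad) (angle between drill's own z axis and vertical above 0.6 rad).
It fails at once if the steel cup is knocked over (tilted past 0.6 rad) (angle between cup's own z axis and vertical above 0.6 rad).
It also fails if it takes over 61 s, if anything falls off the work surface, if the arm or the gripper's body presses on something with over 40 N, if the wrist force passes 120 N, or if a joint passes its speed limit or range.

## Working session

There is one attempt and no reset: what is moved stays moved. The work goes in short steps, Python scripts to look and compute and a tool call to move; the robot and the scene stay as the last step left them, time stands still between calls to the robot, and variables do not carry over. Pictures are saved under pics/ and viewed, at most 10 in all, crops included, and the job is handed in when it is done.

Besides the shell and the picture viewer there is one more tool, called in YAML: its name, and indented under it one key for each argument. jog_arm: Moves the arm, as the interface text tells. Its arguments: {"type":"object","properties":{"targets":{"type":"array","items":{"type":"array","items":{"type":"number"}}},"hand":{"type":"number"},"newtons":{"type":"number"}},"required":["targets"]}

```bash
mkdir -p pics
cat > h.py <<'E'
import numpy as np, cv2
from rig import env
def pts(im,mask=None):
    d=im["depth"];f=200/np.tan(np.radians(im["fovy"]/2))
    m=(d>0) if mask is None else (mask&(d>0))
    r,c=np.nonzero(m);z=d[r,c]
    P=np.stack([(c-im["cx"])*z/f,(r-im["cy"])*z/f,z,np.ones_like(z)],1)@np.array(im["cam_to_world"]).T
    return P[:,:3],r,c
def save(im,n): cv2.imwrite(f"pics/{n}.png",im["frame"][:,:,::-1])
E
python3 - <<'E'
from h import *
np.set_printoptions(precision=3,suppress=True)
for cam in("scene","top"):
    im=env.get_image(cam);save(im,cam+"0")
    print(cam,im["fovy"],np.array(im["cam_to_world"]))
    for t in("chest_drawer0_handle","chest","basket","basket_grip","stand","hook_seat","tips_tray","drill","cup"):
        try: R=env.regions_of(cam,t)
        except Exception as e: print(t,e);continue
        for r in R[:2]:
            P,_,_=pts(im,r["pixels"])
            if len(P): print(t,round(r["score"],2),np.round(r["point"]),len(P),"med",np.median(P,0),"lo",np.percentile(P,2,0),"hi",np.percentile(P,98,0))
print(env.observe())
E
```

```text
scene 57.25632196662724 [[ 0.372  0.679 -0.633  1.184]
 [ 0.928 -0.268  0.258 -0.256]
 [ 0.006 -0.683 -0.73   0.946]
 [ 0.     0.     0.     1.   ]]
chest_drawer0_handle 0.56 [248. 323.] 614 med [ 0.669 -0.013  0.125] lo [ 0.583 -0.144 -0.002] hi [0.705 0.141 0.138]
chest_drawer0_handle 0.29 [205. 425.] 1839 med [0.569 0.395 0.009] lo [ 0.47   0.336 -0.   ] hi [0.626 0.468 0.262]
chest 0.97 [300. 354.] 14263 med [ 0.831 -0.     0.138] lo [ 0.669 -0.142  0.014] hi [0.932 0.179 0.141]
basket 0.74 [206. 430.] 1679 med [0.569 0.395 0.009] lo [0.471 0.336 0.004] hi [0.625 0.465 0.263]
hook_seat 0.55 [202. 428.] 1756 med [0.569 0.395 0.009] lo [0.47  0.336 0.004] hi [0.625 0.464 0.264]
tips_tray 0.18 [205. 430.] 1769 med [0.57  0.396 0.009] lo [0.471 0.336 0.004] hi [0.625 0.465 0.263]
drill 0.8 [257. 176.] 2976 med [ 0.572 -0.383  0.203] lo [ 0.443 -0.442  0.008] hi [ 0.612 -0.334  0.232]
cup 0.72 [252. 326.] 601 med [ 0.668 -0.007  0.125] lo [ 0.583 -0.141 -0.001] hi [0.702 0.152 0.138]
cup 0.58 [211. 187.] 759 med [ 0.3   -0.343  0.053] lo [ 0.17  -0.383 -0.002] hi [ 0.329 -0.307  0.085
[... 926 characters left out ...]
.368  0.054] lo [ 0.254 -0.381 -0.001] hi [ 0.325 -0.337  0.088]
cup 0.3 [156. 312.] 2150 med [0.673 0.006 0.103] lo [ 0.632 -0.141 -0.001] hi [0.704 0.154 0.13 ]
{'time_s': 1.0, 'q': array([-75.704,  21.809,  74.336,   0.001,  83.858, -12.336]), 'qvel': array([-0.034,  0.003, -0.008, -0.09 ,  0.011, -0.075]), 'joint_efforts': array([  0.002, -44.833, -23.147,   0.   ,   0.   ,   0.   ]), 'position': array([ 0.247, -0.492,  0.231]), 'tool_rot': array([[ 0.894,  0.448,  0.   ],
       [ 0.448, -0.894,  0.   ],
       [ 0.   , -0.   , -1.   ]]), 'ft_force': array([ 0.146, -0.017,  0.838]), 'wrist_torque': array([ 0.051, -0.007, -0.003]), 'gripper_force': 0.0, 'grip_width': 0.08559132419693453}
```

View pics/top0.png

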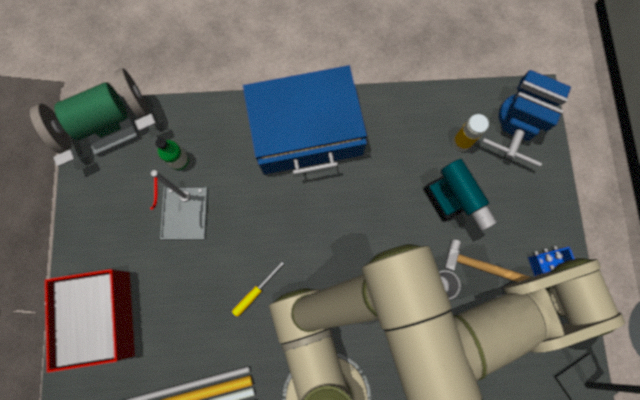

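View pics/scene0.png

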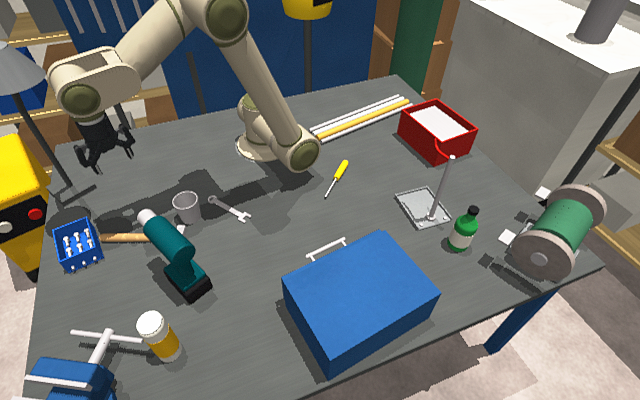

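Run:
```python
from h import *
np.set_printoptions(precision=4,suppress=True)
for cam in("top","scene"):
    im=env.get_image(cam);P,r,c=pts(im);C=im["frame"][r,c].astype(int)
    # chest top
    m=(abs(P[:,2]-.139)<.006)&(P[:,0]>.6)&(abs(P[:,1])<.25)
    print(cam,"chesttop",cv2.minAreaRect(P[m][:,:2].astype(np.float32)),P[m].mean(0))
    # handle bar
    m=(P[:,2]>.085)&(P[:,2]<.112)&(P[:,0]>.5)&(P[:,0]<.69)&(abs(P[:,1])<.15)
    print("bar",m.sum());Q=P[m]
    if m.sum()>5:
        print(np.percentile(Q,[2,25,50,75,98],axis=0)); print(cv2.minAreaRect(Q[:,:2].astype(np.float32)))
    # red hook
    m=(C[:,0]>110)&(C[:,1]<70)&(C[:,2]<70)&(P[:,2]>.2)&(P[:,1]>.25)
    Q=P[m];print("hook",m.sum());
    if m.sum()>5:
        o=np.argsort(Q[:,0]);print(Q[o][::max(1,len(o)//14)])
    m=(P[:,2]>.2)&(P[:,1]>.25)&(P[:,0]>.4)
    print("highstuff",m.sum(),np.percentile(P[m],[2,50,98],axis=0))
    m=(P[:,2]>.268)&(P[:,1]>.25)&(P[:,0]>.4);print("posttop",P[m].mean(0),m.sum())
    m=(P[:,2]>.0)&(P[:,2]<.022)&(P[:,2]>.006)&(P[:,1]>.25)&(P[:,0]>.4)
    print("plate",cv2.minAreaRect(P[m][:,:2].astype(np.float32)))
```

```text
top chesttop ((0.7984421849250793, 0.023548364639282227), (0.2340492308139801, 0.3212600350379944), 8.859770774841309) [0.7977 0.0244 0.1389]
bar 480
[[ 0.626  -0.1095  0.0861]
 [ 0.6395 -0.0443  0.0982]
 [ 0.6567  0.0052  0.1036]
 [ 0.6719  0.0524  0.1063]
 [ 0.6885  0.1404  0.1105]]
((0.6500306725502014, 0.010965436697006226), (0.04473153501749039, 0.27364057302474976), 8.43317985534668)
hook 102
[[0.5028 0.4022 0.2752]
 [0.5078 0.4022 0.2756]
 [0.5184 0.4007 0.2602]
 [0.5249 0.4031 0.2539]
 [0.5302 0.4013 0.2526]
 [0.5349 0.3984 0.254 ]
 [0.5402 0.4034 0.2543]
 [0.5473 0.4005 0.256 ]
 [0.5528 0.4011 0.2546]
 [0.5579 0.3988 0.2543]
 [0.5645 0.402  0.2598]
 [0.5705 0.4034 0.2566]
 [0.575  0.4002 0.2588]
 [0.5814 0.3963 0.2632]
 [0.5865 0.3964 0.2633]]
highstuff 213 [[0.5067 0.3915 0.2025]
 [0.5865 0.3989 0.2568]
 [0.6    0.4056 0.2785]]
posttop [0.5762 0.3987 0.2744] 49
plate ((0.6694645285606384, 0.5226699113845825), (0.5421091318130493, 0.5344340205192566), 89.28314208984375)
scene chesttop ((0.802493155002594, 0.02433137595653534), (0.226895272731781, 0.32275548577308655), 8.3291
[... 186 characters left out ...]
7081732749939, 0.0002166852355003357), (0.0279223695397377, 0.1289862096309662), 8.454761505126953)
hook 57
[[0.5061 0.4028 0.2715]
 [0.5104 0.4048 0.2665]
 [0.5137 0.4053 0.2688]
 [0.5167 0.3983 0.2618]
 [0.5186 0.4002 0.2627]
 [0.5218 0.3995 0.2577]
 [0.5268 0.4008 0.2535]
 [0.5338 0.3989 0.2556]
 [0.5386 0.403  0.2542]
 [0.545  0.399  0.2527]
 [0.5536 0.4003 0.2514]
 [0.5609 0.4005 0.257 ]
 [0.5718 0.3953 0.2597]
 [0.5781 0.3975 0.2603]
 [0.5863 0.3977 0.263 ]]
highstuff 202 [[0.5104 0.3902 0.2027]
 [0.5971 0.397  0.2535]
 [0.606  0.4048 0.2763]]
posttop [0.5827 0.3976 0.2731] 32
plate ((0.6826049089431763, 1.0053044557571411), (0.49846234917640686, 1.3375678062438965), 2.742490291595459)
```

Top view: the blue chest is at (305,120) and its bar handle at (316,165). The drip stand is at (183,210) with its hook at (155,190), the drill at (457,197) and the cup at (450,283). Both views agree on the hook and the chest, with the chest turned about +8.5°. Next I'll fit the handle bar and plan the move to it.

```bash
cat >> h.py <<'E'
def go(p,yaw,base=None):
    "row (cm,deg) to TCP p, tool down, tool y axis at yaw deg; base=(pos,R) or measured"
    from scipy.spatial.transform import Rotation as Ro
    s=env.observe();p0,R0=(s["position"],s["tool_rot"]) if base is None else base
    a=np.radians(yaw);c,n=np.cos(a),np.sin(a)
    R=np.array([[-n,c,0],[c,n,0],[0,0,-1]])
    row=np.r_[R0.T@(np.array(p)-p0)*100,Ro.from_matrix(R0.T@R).as_rotvec(degrees=True)]
    return np.round(row,2).tolist(),R
def fr(P,o,yaw):
    a=np.radians(yaw);X=np.array([np.cos(a),np.sin(a)]);Y=np.array([-X[1],X[0]])
    D=P[:,:2]-o;return np.stack([D@X,D@Y,P[:,2]],1)
E
python3 - <<'E'
from h import *
np.set_printoptions(precision=4,suppress=True)
for cam in("top","scene"):
    im=env.get_image(cam);P,r,c=pts(im);yaw=8.5
    L=fr(P,np.array([.8,.0237]),yaw)
    m=(abs(P[:,2]-.139)<.004)&(abs(L[:,0])<.14)&(abs(L[:,1])<.18)
    print(cam,"top lim",np.percentile(L[m],[0.5,99.5],axis=0))
    m=(L[:,2]>.09)&(L[:,2]<.115)&(L[:,0]<-.145)&(L[:,0]>-.2)&(abs(L[:,1])<.1)
    Q=L[m];print("bar",m.sum(),np.percentile(Q,[2,10,50,90,98],axis=0),np.polyfit(Q[:,1],Q[:,0],1))
p=[.42,-.15,.31]
print(go(p,8.5))
E
```

```text
top top lim [[-0.1115 -0.1585  0.1351]
 [ 0.1125  0.1583  0.1429]]
bar 199 [[-0.1709 -0.0601  0.1002]
 [-0.1698 -0.0511  0.1014]
 [-0.1652 -0.0002  0.1049]
 [-0.1555  0.0528  0.1087]
 [-0.148   0.0611  0.1108]] [ 0.0045 -0.164 ]
scene top lim [[-0.1083 -0.1595  0.1352]
 [ 0.115   0.1577  0.1421]]
bar 188 [[-0.1666 -0.0623  0.098 ]
 [-0.165  -0.0537  0.1004]
 [-0.1599 -0.004   0.104 ]
 [-0.1552  0.0492  0.1067]
 [-0.1477  0.0585  0.1081]] [ 0.0067 -0.1599]
([30.82, -22.76, -7.87, 0.0, -0.0, -71.87], array([[-0.1478,  0.989 ,  0.    ],
       [ 0.989 ,  0.1478,  0.    ],
       [ 0.    ,  0.    , -1.    ]]))
```

jog_arm:
  targets:
    - [0,0,-4,0,0,0]
    - [3,-1,-7.9,0,0,-7]
    - [7,-4,-7.9,0,0,-14]
    - [11,-7,-7.9,0,0,-21]
    - [15,-10,-7.9,0,0,-28]
    - [19,-13,-7.9,0,0,-35]
    - [23,-16,-7.9,0,0,-42]
    - [27,-19,-7.9,0,0,-49]
  hand: 0.32

```text
time_s: 1.87
position: [0.3783, -0.2484, 0.3105]
tool_rot: [[0.243, 0.97, 0.0], [0.97, -0.243, -0.0], [-0.0, 0.0, -1.0]]
ft_force: [-0.1, 0.2, 0.7]
grip_width: 0.0273
gripper_force: 0.0
```

Run:
```python
from h import *
s=env.observe();print(s["time_s"],s["position"],s["grip_width"],s["q"])
print(go([.6385,-.0015,.20],8.5)[0])
```

```text
1.8667 [ 0.37834357 -0.24843645  0.31047616] 0.02726521305967663 [-4.83392764e+01  8.92471881e+00  7.94033822e+01  3.99501810e-03
  9.16457211e+01 -3.42929839e+01]
[30.27, 19.24, 11.05, 0.02, 0.02, -22.55]
```

jog_arm:
  targets:
    - [4,2.5,0,0,0,-3]
    - [8,5,0,0,0,-6]
    - [12,7.5,2,0,0,-9]
    - [16,10,4,0,0,-12]
    - [20,12.5,6,0,0,-15]
    - [24,15,8,0,0,-18]
    - [26,16.5,9,0,0,-21]
    - [26,16.5,9,0,0,-21]

```text
time_s: 2.53
position: [0.6036, -0.0371, 0.2189]
tool_rot: [[-0.119, 0.993, -0.001], [0.993, 0.119, 0.0], [0.001, -0.001, -1.0]]
ft_force: [-0.9, -0.1, 0.3]
grip_width: 0.0272
gripper_force: 0.0
```

jog_arm:
  targets:
    - [0,0,0,0,0,0]
    - [0,0,0,0,0,0]

```text
time_s: 2.7
position: [0.6027, -0.0383, 0.219]
tool_rot: [[-0.118, 0.993, -0.002], [0.993, 0.118, 0.0], [0.001, -0.002, -1.0]]
ft_force: [0.1, -1.0, 0.6]
grip_width: 0.0273
gripper_force: 0.0
```

Run:
```python
from h import *
s=env.observe();print(s["time_s"],s["position"],s["tool_rot"],s["grip_width"],s["q"])
print(go([.6385,-.0015,.082],8.5)[0])
```

```text
2.7 [ 0.60265445 -0.0383218   0.21901015] [[-1.17687112e-01  9.93048380e-01 -2.15839550e-03]
 [ 9.93050467e-01  1.17688372e-01  4.65787746e-04]
 [ 7.16567819e-04 -2.08857844e-03 -9.99997562e-01]] 0.027291090470729765 [-1.48559347e+01  2.78200276e+01  6.64127789e+01 -5.92652416e-03
  8.58935693e+01 -2.16141864e+01]
[3.22, 4.02, 13.69, -0.12, -0.04, -1.74]
```

jog_arm:
  targets:
    - [1.6,2,0,0,0,-0.9]
    - [3.2,4,0,0,0,-1.7]
    - [3.2,4,2.5,0,0,-1.7]
    - [3.2,4,5,0,0,-1.7]
    - [3.2,4,7.5,-0.1,0,-1.7]
    - [3.2,4,10,-0.1,0,-1.7]
    - [3.2,4,12,-0.1,0,-1.7]
    - [3.2,4,13.7,-0.1,0,-1.7]

```text
time_s: 3.37
position: [0.6378, -0.0043, 0.0829]
tool_rot: [[-0.143, 0.99, 0.002], [0.99, 0.143, 0.0], [-0.0, 0.002, -1.0]]
ft_force: [-13.3, 0.4, 69.1]
grip_width: 0.0274
gripper_force: 38.4
```

jog_arm:
  targets:
    - [0,0,0,0,0,0]
    - [0,0,0,0,0,0]
    - [0,0,0,0,0,0]
    - [0,0,0,0,0,0]
  hand: 0
  newtons: 50

```text
time_s: 3.7
position: [0.6384, -0.0044, 0.0843]
tool_rot: [[-0.144, 0.99, 0.003], [0.99, 0.144, -0.001], [-0.002, 0.003, -1.0]]
ft_force: [-0.5, -4.9, 2.7]
grip_width: 0.0091
gripper_force: 48.9
```

jog_arm:
  targets:
    - [0,-1,0,0,0,0]
    - [0,-2.5,0,0,0,0]
    - [0,-4.5,0,0,0,0]
    - [0,-6.5,0,0,0,0]
    - [0,-8.5,0,0,0,0]
    - [0,-10.5,0,0,0,0]
    - [0,-12.5,0,0,0,0]
    - [0,-14,0,0,0,0]

```text
time_s: 4.37
position: [0.4996, -0.0248, 0.0842]
tool_rot: [[-0.144, 0.989, 0.005], [0.99, 0.144, -0.002], [-0.003, 0.005, -1.0]]
ft_force: [3.1, -6.4, 1.4]
grip_width: 0.009
gripper_force: 49.4
```

jog_arm:
  targets:
    - [0,-0.4,0,0,0,0]
    - [0,-0.6,0,0,0,0]
    - [0,-0.6,0,0,0,0]

```text
time_s: 4.62
position: [0.4942, -0.0256, 0.0842]
tool_rot: [[-0.144, 0.99, 0.004], [0.99, 0.144, -0.002], [-0.003, 0.004, -1.0]]
ft_force: [-0.4, -6.1, 3.4]
grip_width: 0.0092
gripper_force: 49.6
```

jog_arm:
  targets:
    - [0,0,0,0,0,0]
    - [0,0,0,0,0,0]
    - [0,0,-3,0,0,0]
    - [0,0,-7,0,0,0]
    - [0,0,-11,0,0,0]
    - [-4,-2,-15,0,0,0]
    - [-8,-5,-17,0,0,0]
    - [-12,-8,-18,0,0,0]
  hand: 0.32

```text
time_s: 5.28
position: [0.4488, -0.1227, 0.2541]
tool_rot: [[-0.147, 0.989, 0.005], [0.989, 0.147, -0.001], [-0.002, 0.005, -1.0]]
ft_force: [0.5, 0.1, 0.2]
grip_width: 0.0273
gripper_force: 0.0
```

jog_arm:
  targets:
    - [-4,-2,0,0,0,0]
    - [-6,-2,0,0,0,0]
    - [-6,-2,0,0,0,0]

```text
time_s: 5.53
position: [0.4373, -0.1881, 0.2518]
tool_rot: [[-0.14, 0.99, 0.002], [0.99, 0.14, -0.001], [-0.001, 0.002, -1.0]]
ft_force: [0.5, 0.5, 0.6]
grip_width: 0.0274
gripper_force: 0.0
```

Run:
```python
from h import *
np.set_printoptions(precision=4,suppress=True)
print(env.observe()["position"],env.observe()["time_s"])
for cam in("top","scene"):
    im=env.get_image(cam);P,r,c=pts(im);C=im["frame"][r,c].astype(int)
    np.savez(f"v_{cam}.npz",P=P,C=C)
    L=fr(P,np.array([.8,.0237]),8.5)
    m=(L[:,2]>.085)&(L[:,2]<.125)&(L[:,0]<-.29)&(L[:,0]>-.34)&(abs(L[:,1])<.1)
    print("bar",m.sum(),np.percentile(L[m],[2,50,98],axis=0))
    m=(C[:,0]>120)&(C[:,1]>90)&(C[:,2]<90)&(L[:,0]>-.3)&(L[:,0]<-.1)&(abs(L[:,1])<.15)&(P[:,2]>.04)
    print(cam,"yellow",m.sum())
    if m.sum()>5:
        Q=L[m];print(np.percentile(Q,[2,10,50,90,98],axis=0)); T=Q[Q[:,2]>.105];print(len(T),T.mean(0),np.polyfit(T[:,1],T[:,0],1))
    for t in("basket","tips_tray"):
        for R in env.regions_of(cam,t)[:1]:
            Q,_,_=pts(im,R["pixels"]);Q=fr(Q,np.array([.8,.0237]),8.5)
            print(t,R["score"],R["point"],np.percentile(Q,[2,50,98],axis=0))
    f=im["frame"];y0,x0=(100,200) if cam=="top" else (150,220)
    cv2.imwrite(f"pics/{cam}1.png",cv2.resize(f[y0:y0+160,x0:x0+200,::-1],None,fx=3.5,fy=3.5))
```

```text
[ 0.4373 -0.1881  0.2518] 5.5333
bar 208 [[-0.3138 -0.0607  0.099 ]
 [-0.3086  0.0005  0.105 ]
 [-0.2916  0.0619  0.1112]]
top yellow 296
[[-0.2533 -0.144   0.0475]
 [-0.2425 -0.1401  0.0822]
 [-0.1961  0.0485  0.1142]
 [-0.1418  0.1395  0.1184]
 [-0.1154  0.1444  0.1202]]
237 [-0.1977  0.0118  0.1149] [ 0.0539 -0.1984]
basket 0.93 [187.5, 293.5] [[-0.2295  0.0242  0.0178]
 [-0.1946  0.0727  0.03  ]
 [-0.1557  0.1202  0.1176]]
tips_tray 0.74 [176.6, 339.7] [[-0.2312 -0.1072  0.0203]
 [-0.1911 -0.068   0.0312]
 [-0.151  -0.0295  0.0541]]
bar 158 [[-0.3104 -0.0622  0.0968]
 [-0.303  -0.0028  0.1038]
 [-0.2919  0.0605  0.1084]]
scene yellow 1358
[[-0.2527 -0.126   0.0423]
 [-0.2518 -0.1032  0.0493]
 [-0.2504  0.0129  0.0808]
 [-0.1962  0.1149  0.1111]
 [-0.1848  0.1383  0.1154]]
251 [-0.2288  0.0207  0.1113] [ 0.143  -0.2317]
basket 0.7 [236.6, 336.6] [[-0.2422  0.0208  0.0192]
 [-0.1939  0.0729  0.0458]
 [-0.1606  0.1305  0.1163]]
tips_tray 0.77 [257.6, 294.6] [[-0.2304 -0.1102  0.022 ]
 [-0.2034 -0.0696  0.0336]
 [-0.1688 -0.0289  0.0531]]
```

View pics/top1.png

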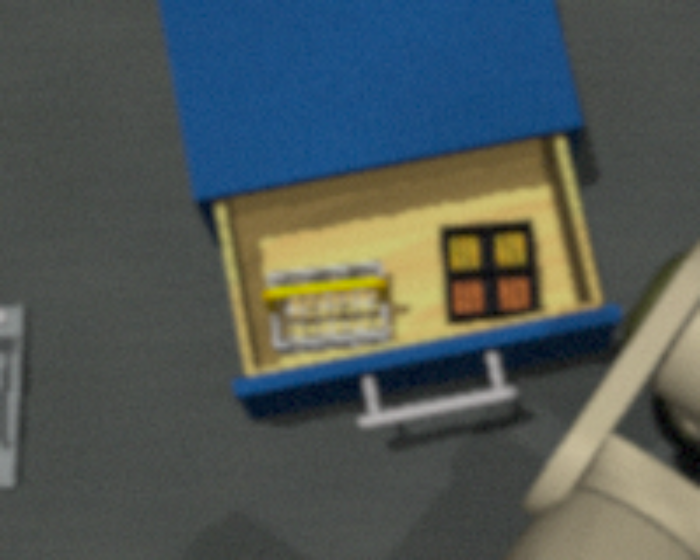

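Run:
```python
from h import *
np.set_printoptions(precision=4,suppress=True)
for cam in("top","scene"):
    d=np.load(f"v_{cam}.npz");P,C=d["P"],d["C"];L=fr(P,np.array([.8,.0237]),8.5)
    m=(C[:,0]>110)&(C[:,2]<.4*C[:,0])&(L[:,0]>-.235)&(L[:,0]<-.16)&(L[:,1]>.0)&(L[:,1]<.13)&(P[:,2]>.095)
    Q=P[m];l=L[m];print(cam,m.sum(),np.percentile(l,[2,25,50,75,98],axis=0),"world",np.median(Q,0))
    v=cv2.fitLine(Q[:,:2].astype(np.float32),cv2.DIST_HUBER,0,.01,.01).ravel();print(v,np.degrees(np.arctan2(-v[0],v[1])))
    u=(Q[:,:2]-v[2:])@v[:2];print("ends",v[2:]+v[:2]*np.percentile(u,1),v[2:]+v[:2]*np.percentile(u,99))
    m=(C[:,0]>100)&(C[:,1]<70)&(C[:,2]<70)&(P[:,2]>.2)&(P[:,1]>.35)&(P[:,0]>.49)
    Q=P[m];print("hook",np.polyfit(Q[:,0],Q[:,1],1),"y@.536",np.polyval(np.polyfit(Q[:,0],Q[:,1],1),.536), "tip",Q[:,0].min(),Q[Q[:,2]>.27][:,:2].mean(0))
    m=(abs(P[:,0]-.596)<.02)&(abs(P[:,1]-.397)<.02)&(P[:,2]>.06)&(P[:,2]<.24);print("post",m.sum(),P[m].mean(0),np.percentile(P[m],[2,98],axis=0))
```

```text
top 111 [[-0.2032  0.0245  0.1041]
 [-0.1988  0.0463  0.1126]
 [-0.1959  0.0714  0.1144]
 [-0.1935  0.0967  0.1161]
 [-0.1896  0.1188  0.1196]] world [0.5954 0.0652 0.1144]
[ 0.0538 -0.9986  0.5949  0.0652] -176.91603
ends [0.5923 0.1138] [0.5975 0.0173]
hook [-0.0413  0.4233] y@.536 0.4011696609702959 tip 0.5037124819410126 [0.5069 0.4022]
post 150 [0.5909 0.3947 0.1548] [[0.5861 0.3906 0.0653]
 [0.5988 0.4027 0.2351]]
scene 93 [[-0.1995  0.0218  0.0974]
 [-0.1948  0.0415  0.111 ]
 [-0.1924  0.0707  0.1139]
 [-0.1891  0.1029  0.1151]
 [-0.1841  0.1192  0.117 ]] world [0.5996 0.0653 0.1139]
[ 0.0512 -0.9987  0.6006  0.0512] -177.06776
ends [0.5973 0.1151] [0.6024 0.0162]
hook [-0.0783  0.443 ] y@.536 0.4009960720957185 tip 0.5090157976347723 [0.5218 0.4011]
post 230 [0.6008 0.395  0.154 ] [[0.5931 0.3902 0.0663]
 [0.6055 0.4029 0.2349]]
```

Run:
```python
from h import *
print(go([.599,.0397,.19],3)[0])
```

```text
[19.71, 19.2, 6.21, 0.09, -0.03, 5.43]
```

jog_arm:
  targets:
    - [2.5,2.5,0,0,0,1]
    - [5,5,1,0,0,2]
    - [7.5,7.5,2,0,0,3]
    - [10,10,3,0,0,4]
    - [12.5,12.5,4,0,0,5]
    - [15,15,5,0,0,5.4]
    - [17.5,17.2,6,0,0,5.4]
    - [19.7,19.2,6.2,0,0,5.4]
  hand: 0.42

```text
time_s: 6.5
position: [0.5993, 0.0415, 0.1882]
tool_rot: [[-0.053, 0.999, -0.001], [0.999, 0.053, 0.001], [0.001, -0.001, -1.0]]
ft_force: [0.1, 0.6, 0.2]
grip_width: 0.0361
gripper_force: 0.0
```

jog_arm:
  targets:
    - [0,0,0,0,0,0]
    - [0,0,0,0,0,0]
    - [0,0,0,0,0,0]

```text
time_s: 6.75
position: [0.5989, 0.0387, 0.1901]
tool_rot: [[-0.052, 0.999, 0.001], [0.999, 0.052, 0.0], [0.0, 0.001, -1.0]]
ft_force: [0.5, 0.5, -0.4]
grip_width: 0.0357
gripper_force: 0.0
```

Run:
```python
from h import *
print(env.observe()["position"]);print(go([.599,.0397,.0925],3)[0])
```

```text
[0.59892643 0.03865315 0.19006608]
[0.1, -0.0, 9.76, 0.08, -0.0, -0.0]
```

jog_arm:
  targets:
    - [0.1,0,1.5,0,0,0]
    - [0.1,0,3,0,0,0]
    - [0.1,0,4.5,0,0,0]
    - [0.1,0,6,0,0,0]
    - [0.1,0,7.2,0,0,0]
    - [0.1,0,8.3,0,0,0]
    - [0.1,0,9.2,0,0,0]
    - [0.1,0,9.8,0,0,0]

```text
time_s: 7.42
position: [0.5989, 0.0385, 0.0916]
tool_rot: [[-0.05, 0.999, 0.001], [0.999, 0.05, 0.0], [0.0, 0.001, -1.0]]
ft_force: [0.9, -0.2, -0.1]
grip_width: 0.0356
gripper_force: 0.0
```

jog_arm:
  targets:
    - [0,0,0,0,0,0]
    - [0,0,0,0,0,0]
    - [0,0,0,0,0,0]
    - [0,0,0,0,0,0]
    - [0,0,0,0,0,0]
    - [0,0,0,0,0,0]
  hand: 0
  newtons: 80

```text
time_s: 7.92
position: [0.5997, 0.0391, 0.0927]
tool_rot: [[-0.051, 0.999, 0.003], [0.999, 0.051, -0.0], [-0.0, 0.003, -1.0]]
ft_force: [-0.4, -0.3, 2.8]
grip_width: 0.0061
gripper_force: 78.3
```

jog_arm:
  targets:
    - [0,0,-1,0,0,0]
    - [0,0,-3,0,0,0]
    - [0,0,-5.5,0,0,0]
    - [0,0,-8,0,0,0]
    - [0,0,-10.5,0,0,0]
    - [0,0,-13,0,0,0]
    - [0,0,-15.5,0,0,0]
    - [0,0,-18,0,0,0]

```text
time_s: 8.58
position: [0.5987, 0.0393, 0.2739]
tool_rot: [[-0.051, 0.999, 0.002], [0.999, 0.051, 0.0], [0.0, 0.002, -1.0]]
ft_force: [0.9, -0.7, -1.8]
grip_width: 0.0062
gripper_force: 78.2
```

jog_arm:
  targets:
    - [0,0,-0.5,0,0,0]
    - [0,0,-0.5,0,0,0]
    - [0,0,-0.5,0,0,0]

```text
time_s: 8.83
position: [0.5987, 0.0393, 0.2759]
tool_rot: [[-0.051, 0.999, 0.0], [0.999, 0.051, 0.0], [0.0, 0.0, -1.0]]
ft_force: [0.2, -0.2, -2.1]
grip_width: 0.0062
gripper_force: 78.4
```

Run:
```python
from h import *
np.set_printoptions(precision=4,suppress=True)
s=env.observe();t=s["position"];print(t,s["ft_force"],s["grip_width"])
for cam in("top","scene"):
    im=env.get_image(cam);P,r,c=pts(im);C=im["frame"][r,c].astype(int)
    m=(C[:,0]>90)&(C[:,2]<.45*C[:,0])&(C[:,1]>.6*C[:,0])&(np.linalg.norm(P[:,:2]-t[:2],axis=1)<.12)&(P[:,2]>t[2]-.07)&(P[:,2]<t[2]+.05)
    Q=P[m];print(cam,m.sum(),np.percentile(Q,[2,25,50,75,98],axis=0))
    T=Q[Q[:,2]>t[2]];print(len(T),np.polyfit(T[:,1],T[:,2],1),np.polyfit(T[:,1],T[:,0],1),T[:,1].min(),T[:,1].max())
im=env.get_image("scene");print(s["time_s"])
cv2.imwrite("pics/scene2.png",cv2.resize(im["frame"][90:290,220:480,::-1],None,fx=3,fy=3))
```

```text
[0.5987 0.0393 0.2759] [ 0.2047 -0.1541 -2.0635] 0.0062449063931255605
top 77 [[0.5904 0.0169 0.2175]
 [0.5934 0.0681 0.2957]
 [0.5953 0.0822 0.2981]
 [0.5971 0.0923 0.2999]
 [0.6253 0.1082 0.3029]]
69 [0.113 0.289] [-0.0275  0.5973] 0.01667498932630336 0.10976297909343699
scene 136 [[0.5946 0.0151 0.2364]
 [0.5984 0.0189 0.2589]
 [0.6004 0.0304 0.2769]
 [0.6034 0.1091 0.2939]
 [0.6056 0.1141 0.2994]]
74 [0.0023 0.291 ] [-0.049   0.6038] 0.014733374570064517 0.11563466953474921
8.8333
```

View pics/scene2.png

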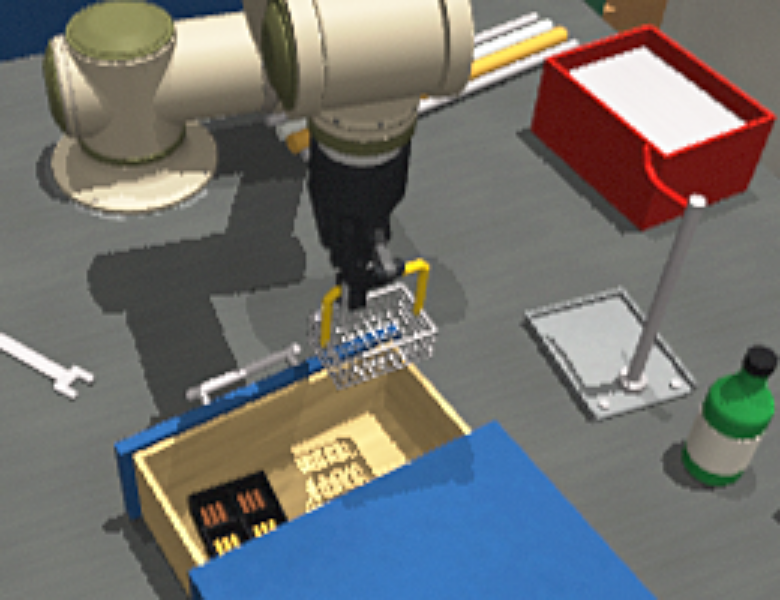

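Run:
```python
from h import *
print(go([.427,.3817,.2705],-3.4)[0])
```

```text
[35.08, -15.39, 0.53, -0.09, -0.04, 6.33]
```

jog_arm:
  targets:
    - [1.5,-1.5,0,0,0,0]
    - [4,-4,0,0,0,0]
    - [7,-7,0,0,0,1]
    - [10,-10,0,0,0,2]
    - [13,-13,0,0,0,3]
    - [16,-15,0,0,0,4]
    - [19,-15.4,0,0,0,5]
    - [22,-15.4,0,0,0,6]

```text
time_s: 9.65
position: [0.432, 0.2523, 0.2766]
tool_rot: [[0.054, 0.999, 0.001], [0.999, -0.054, -0.0], [-0.0, 0.001, -1.0]]
ft_force: [0.7, 0.3, -1.6]
grip_width: 0.0063
gripper_force: 78.3
```

jog_arm:
  targets:
    - [3,0.3,0.1,0,0,0.3]
    - [6,0.6,0.2,0,0,0.3]
    - [9,0.9,0.4,0,0,0.3]
    - [11.5,1.2,0.5,0,0,0.3]
    - [12.5,1.3,0.5,0,0,0.3]
    - [12.5,1.3,0.5,0,0,0.3]
    - [12.5,1.3,0.5,0,0,0.3]

```text
time_s: 10.23
position: [0.4535, 0.3748, 0.271]
tool_rot: [[0.058, 0.998, 0.0], [0.998, -0.058, -0.001], [-0.001, 0.0, -1.0]]
ft_force: [-0.7, -0.4, -1.0]
grip_width: 0.0065
gripper_force: 78.3
```

Run:
```python
from h import *
np.set_printoptions(precision=4,suppress=True)
s=env.observe();t=s["position"];print(t,s["q"],s["time_s"])
print("pre",go([.427,.3817,.2705],-3.4)[0],"seat",go([.5365,.3752,.2705],-3.4)[0])
for cam in("top","scene"):
    im=env.get_image(cam);P,r,c=pts(im);C=im["frame"][r,c].astype(int)
    m=(C[:,0]>90)&(C[:,2]<.45*C[:,0])&(C[:,1]>.6*C[:,0])&(np.linalg.norm(P[:,:2]-t[:2],axis=1)<.12)&(P[:,2]>t[2]-.07)&(P[:,2]<t[2]+.05)
    Q=P[m];T=Q[Q[:,2]>t[2]];print(cam,len(T),np.percentile(T,[2,50,98],axis=0),np.polyfit(T[:,1],T[:,2],1),np.polyfit(T[:,1],T[:,0],1))
    m=(C[:,0]>100)&(C[:,1]<70)&(C[:,2]<70)&(P[:,2]>.2)&(P[:,1]>.35)&(P[:,0]>.49)&(P[:,1]<.45)
    Q=P[m];print("hook",len(Q),np.percentile(Q,[2,50,98],axis=0))
```

```text
[0.4535 0.3748 0.271 ] [28.0738 24.4533 63.5149 -0.0558 92.0435 31.4137] 10.2333
pre [0.54, -2.69, 0.05, 0.02, 0.05, 0.06] seat [0.53, 8.28, 0.05, 0.02, 0.05, 0.06]
top 1 [[0.4511 0.3504 0.2894]
 [0.4511 0.3504 0.2894]
 [0.4511 0.3504 0.2894]] [0.4129 0.1447] [0.6436 0.2255]
hook 59 [[0.5428 0.3964 0.2485]
 [0.5646 0.3992 0.2587]
 [0.5881 0.4037 0.2676]]
scene 62 [[0.4505 0.3494 0.2718]
 [0.4591 0.38   0.2901]
 [0.4837 0.4464 0.3142]] [0.0268 0.2772] [0.0713 0.4312]
hook 60 [[0.5081 0.3952 0.251 ]
 [0.5345 0.4008 0.259 ]
 [0.5882 0.4069 0.2729]]<stdin>:8: RankWarning: Polyfit may be poorly conditioned
<stdin>:8: RankWarning: Polyfit may be poorly conditioned
```

jog_arm:
  targets:
    - [0.5,0.5,0.1,0,0,0]
    - [0.5,1.5,0.1,0,0,0]
    - [0.5,3,0.1,0,0,0]
    - [0.5,4.5,0.1,0,0,0]
    - [0.5,6,0.1,0,0,0]
    - [0.5,7.3,0.1,0,0,0]
    - [0.5,8.3,0.1,0,0,0]
    - [0.5,8.3,0.1,0,0,0]

```text
time_s: 11.0
position: [0.5393, 0.3741, 0.2702]
tool_rot: [[0.061, 0.998, 0.002], [0.998, -0.061, -0.0], [-0.0, 0.002, -1.0]]
ft_force: [0.8, 0.6, -1.7]
grip_width: 0.0065
gripper_force: 78.3
```

Run:
```python
from h import *
s=env.observe();print(s["position"],s["ft_force"])
im=env.get_image("scene");cv2.imwrite("pics/scene3.png",cv2.resize(im["frame"][90:270,340:560,::-1],None,fx=3.3,fy=3.3))
print("seat",go([.5365,.3752,.2395],-3.4)[0])
```

```text
[0.53927876 0.37409485 0.27018669] [ 0.79757804  0.6218122  -1.73929146]
seat [0.07, -0.17, 3.08, 0.07, 0.0, -0.06]
```

View pics/scene3.png

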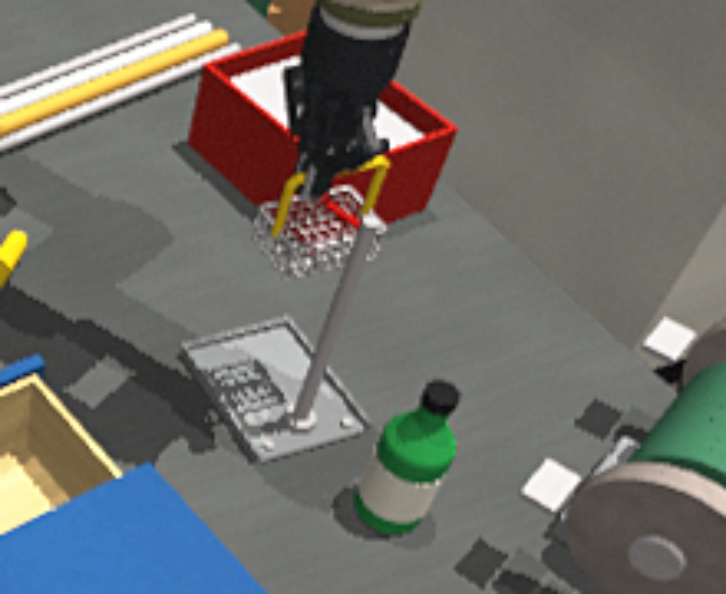

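The scene crop shows the red arm at (340,212) passing under the yellow handle, above the basket's rim. I'll lower it onto the hook.

jog_arm:
  targets:
    - [0,-0.2,0.6,0,0,0]
    - [0,-0.2,1.2,0,0,0]
    - [0,-0.2,1.8,0,0,0]
    - [0,-0.2,2.3,0,0,0]
    - [0,-0.2,2.6,0,0,0]
    - [0,-0.2,2.8,0,0,0]
    - [0,-0.2,2.8,0,0,0]
    - [0,-0.2,2.8,0,0,0]

```text
time_s: 11.72
position: [0.535, 0.3754, 0.2432]
tool_rot: [[0.059, 0.998, 0.002], [0.998, -0.059, 0.0], [0.0, 0.002, -1.0]]
ft_force: [-0.5, -0.7, -1.8]
grip_width: 0.0066
gripper_force: 78.4
```

jog_arm:
  targets:
    - [0,0.1,0.1,0,0,0]
    - [0,0.2,0.2,0,0,0]
    - [0,0.2,0.3,0,0,0]
    - [0,0.2,0.4,0,0,0]
    - [0,0.2,0.4,0,0,0]
    - [0,0.2,0.4,0,0,0]

```text
time_s: 12.22
position: [0.537, 0.3753, 0.2392]
tool_rot: [[0.059, 0.998, 0.002], [0.998, -0.059, 0.0], [0.0, 0.002, -1.0]]
ft_force: [0.5, 0.1, -1.2]
grip_width: 0.0063
gripper_force: 78.4
```

jog_arm:
  targets:
    - [0,0,0.05,0,0,0]
    - [0,0,0.1,0,0,0]
    - [0,0,0.15,0,0,0]
    - [0,0,0.15,0,0,0]
    - [0,0,0.15,0,0,0]

```text
time_s: 12.63
position: [0.5371, 0.3752, 0.2385]
tool_rot: [[0.059, 0.998, 0.003], [0.998, -0.059, 0.001], [0.001, 0.003, -1.0]]
ft_force: [0.5, -2.1, 4.4]
grip_width: 0.006
gripper_force: 78.9
```

The hook now carries the weight. I'll open in stages and then rise.

jog_arm:
  targets:
    - [0,0,0,0,0,0]
    - [0,0,0,0,0,0]
    - [0,0,0,0,0,0]
    - [0,0,0,0,0,0]
    - [0,0,0,0,0,0]
    - [0,0,0,0,0,0]
  hand: 0.2
  newtons: 20

```text
time_s: 13.13
position: [0.5369, 0.3753, 0.2374]
tool_rot: [[0.059, 0.998, 0.001], [0.998, -0.059, 0.0], [0.0, 0.001, -1.0]]
ft_force: [0.2, 0.3, 0.1]
grip_width: 0.0171
gripper_force: 0.0
```

jog_arm:
  targets:
    - [0,0,0,0,0,0]
    - [0,0,0,0,0,0]
    - [0,0,0,0,0,0]
    - [0,0,0,0,0,0]
    - [0,0,0,0,0,0]
    - [0,0,0,0,0,0]
  hand: 0.45

```text
time_s: 13.63
position: [0.537, 0.3753, 0.2376]
tool_rot: [[0.059, 0.998, 0.002], [0.998, -0.059, 0.0], [0.0, 0.002, -1.0]]
ft_force: [-0.1, 0.9, -0.7]
grip_width: 0.0386
gripper_force: 0.0
```

jog_arm:
  targets:
    - [0,0,-0.5,0,0,0]
    - [0,0,-1.2,0,0,0]
    - [0,0,-2,0,0,0]
    - [0,0,-3,0,0,0]
    - [0,0,-4.5,0,0,0]
    - [0,0,-6.5,0,0,0]
    - [0,0,-8.5,0,0,0]
    - [0,0,-10,0,0,0]

```text
time_s: 14.3
position: [0.5367, 0.3752, 0.3406]
tool_rot: [[0.059, 0.998, 0.004], [0.998, -0.059, 0.001], [0.002, 0.004, -1.0]]
ft_force: [0.0, -0.4, -0.1]
grip_width: 0.0386
gripper_force: 0.0
```

jog_arm:
  targets:
    - [-3,-1,0,0,0,0]
    - [-6,-2,0,0,0,0]
    - [-9,-4,0,0,0,0]
    - [-12,-6,0,0,0,0]
    - [-15,-8,0,0,0,0]
    - [-18,-10,0,0,0,0]
    - [-20,-10,0,0,0,0]
    - [-20,-10,0,0,0,0]

```text
time_s: 14.97
position: [0.4243, 0.1791, 0.3392]
tool_rot: [[0.061, 0.998, 0.005], [0.998, -0.061, -0.0], [0.0, 0.005, -1.0]]
ft_force: [0.4, 0.4, 0.3]
grip_width: 0.0381
gripper_force: 0.0
```

Run:
```python
from h import *
np.set_printoptions(precision=4,suppress=True)
print(env.observe()["time_s"])
for k in range(2):
  for cam in("top","scene"):
    im=env.get_image(cam);P,r,c=pts(im);C=im["frame"][r,c].astype(int)
    m=(C[:,0]>90)&(C[:,2]<.45*C[:,0])&(C[:,1]>.6*C[:,0])&(abs(P[:,0]-.538)<.06)&(abs(P[:,1]-.4)<.07)&(P[:,2]>.18)
    Q=P[m];T=Q[Q[:,2]>.245];print(cam,len(T),np.percentile(T,[2,50,98],axis=0),np.polyfit(T[:,1],T[:,2],1))
im=env.get_image("scene");cv2.imwrite("pics/scene4.png",cv2.resize(im["frame"][90:270,340:560,::-1],None,fx=3.3,fy=3.3))
```

```text
14.9667
top 134 [[0.5322 0.3672 0.2523]
 [0.5371 0.4066 0.2615]
 [0.5429 0.4481 0.2663]] [-0.0264  0.2719]
scene 102 [[0.5297 0.352  0.2479]
 [0.5422 0.3996 0.2603]
 [0.5478 0.4471 0.2641]] [0.0086 0.2555]
top 131 [[0.532  0.3709 0.2545]
 [0.5373 0.4082 0.2614]
 [0.543  0.448  0.2652]] [-0.0234  0.2709]
scene 104 [[0.5285 0.353  0.2459]
 [0.5416 0.3979 0.2598]
 [0.5464 0.4469 0.2641]] [0.018  0.2512]
```

View pics/scene4.png

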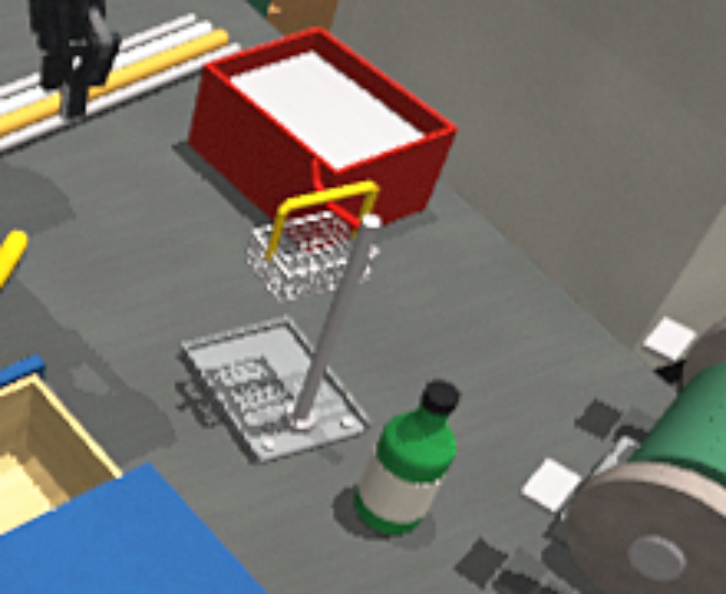

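The basket hangs on the hook by the middle of its bar (330,195), nearly level, and the gripper is clear. I'll let it settle, then hand the job in.

jog_arm:
  targets:
    - [0,0,0,0,0,0]
    - [0,0,0,0,0,0]
    - [0,0,0,0,0,0]
    - [0,0,0,0,0,0]
    - [0,0,0,0,0,0]
    - [0,0,0,0,0,0]
    - [0,0,0,0,0,0]
    - [0,0,0,0,0,0]

```text
time_s: 15.88
position: [0.4252, 0.1814, 0.3373]
tool_rot: [[0.059, 0.998, 0.002], [0.998, -0.059, 0.0], [0.0, 0.002, -1.0]]
ft_force: [0.3, -0.8, 0.3]
grip_width: 0.0384
gripper_force: 0.0
```

jog_arm:
  targets:
    - [0,0,0,0,0,0]
    - [0,0,0,0,0,0]
    - [0,0,0,0,0,0]
    - [0,0,0,0,0,0]
    - [0,0,0,0,0,0]
    - [0,0,0,0,0,0]
    - [0,0,0,0,0,0]
    - [0,0,0,0,0,0]

```text
time_s: 16.55
position: [0.4252, 0.1815, 0.3373]
tool_rot: [[0.059, 0.998, 0.002], [0.998, -0.059, 0.0], [0.0, 0.002, -1.0]]
ft_force: [0.3, 0.5, 0.7]
grip_width: 0.0386
gripper_force: 0.0
```

jog_arm:
  targets:
    - [0,0,0,0,0,0]
    - [0,0,0,0,0,0]
    - [0,0,0,0,0,0]
    - [0,0,0,0,0,0]
    - [0,0,0,0,0,0]
    - [0,0,0,0,0,0]
    - [0,0,0,0,0,0]
    - [0,0,0,0,0,0]

```text
time_s: 17.22
position: [0.4252, 0.1815, 0.3373]
tool_rot: [[0.059, 0.998, 0.002], [0.998, -0.059, 0.0], [0.0, 0.002, -1.0]]
ft_force: [0.0, 0.0, 0.4]
grip_width: 0.0384
gripper_force: 0.0
```

Run:
```python
from h import *
F=[]
for k in range(6):
    im=env.get_image("scene");F.append(im["frame"][140:190,410:460].astype(int))
print([abs(F[i+1]-F[i]).mean().round(2) for i in range(5)],abs(F[5]-F[0]).mean())
P,r,c=pts(im);C=im["frame"][r,c].astype(int)
m=(C[:,0]>90)&(C[:,2]<.45*C[:,0])&(C[:,1]>.6*C[:,0])&(abs(P[:,0]-.538)<.06)&(abs(P[:,1]-.4)<.07)&(P[:,2]>.245)
print(np.median(P[m],0)); print(env.close_job())
```

```text
[np.float64(1.72), np.float64(1.81), np.float64(1.74), np.float64(1.65), np.float64(1.73)] 1.8598666666666666
[0.5415439  0.39835695 0.26021006]
the job is handed in; nothing more can be done
None
```

I handed the job in at about 17.5 s: the basket hangs at rest by the middle of its handle on the red hook, the tips tray was still in the open drawer when last seen, and the arm went nowhere near the drill or cup; the hand-in returned no verdict, and the wrist briefly read 69 N (limit 120 N) from an unexplained contact as the gripper came down on the drawer handle, which would break the 40 N rule if the gripper's body was what touched.

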